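Latch the palette box down, crack its sealed lid and hold it ajar

ROBOT

A 7-joint arm with a two-finger parallel gripper is mounted at the origin on a cart in front of the work surface, level with it; the furniture and walls round the work are solid. World frame = base frame: x ahead of the robot, y to its left, z up, the work surface at z = 0. Lengths are in m, angles in rad, forces in N, time in s.
With the tool pointing down it reaches from about 0.35 to 0.9 m from the base axis. Payload 8.1 kg.
Tool frame: the origin (TCP) lies midway between the tips of the shut fingers; the grasp point (between the pads) lies 19 mm behind it; x points along the fingers, z is the direction in which the jaws open and shut, and the axes are right-handed (so a half turn about x gives the same grasp; the last joint's range is limited). The gripper opens to 92 mm and grips with 3 to 60 N. Pads are 19 mm wide; open, the fingers measure 130 mm over their backs; the gripper's body (75 mm by 190 mm) begins 47 mm behind the grasp point.
Start: joints at [1.166, 0.434, 0.025, 1.573, -0.012, 1.134, -0.075], TCP at [0.186, -0.597, 0.227] pointing down, gripper open.
Joint ranges: [-2.62, 2.62], [-0.44, 2.09], [-1.27, 1.32], [0.08, 2.57], [-1.32, 4.46], [0.12, 2], [-2.74, 2.74]. Speed limits (rad/s): [2.22, 2.22, 3.01, 3.01, 3.14, 3.14, 3.14].

INTERFACE

Orientations are given as a rotation vector (axis times angle).
In Python, from cell import arm, optics, finder gives the robot as it stands.
- The arm moves only by the tool send_rows, never from a script. Its argument "rows" is a list that holds one entry, the list of rows, each a list of 7 numbers: the shift along the tool's x, y, z in mm, then the turn, a rotation vector about the tool's x, y, z in degrees, then the opening in per cent of the stroke, from 0 (shut) to 100 (fully open). A call has exactly 8 rows; each row is the pose to reach, as a shift and turn from the pose commanded when the call began, along the tool's axes at that moment; what a row does not reach only later rows make up. A row lasts 1/10 s, in which the tool goes at most 50 mm and 8.59 degrees, less where a joint would pass 70% of its speed; a pose out of reach is approached as far as the arm can. A call with a gripper value outside its range is refused whole. The fingers move at their own pace and stop on an object; "grip_force" is the grip in N (left out, the last holds). Time passes only in rows, so rows that repeat a pose let the fingers close, or fill a call up. It gives the time, the measured TCP pose, the force and the opening at its end, in the units of the state.
- arm.observe(): the state, without advancing time (a new reading comes with each control period).
- optics.get_image(name): name is "scene" or "side" or "wrist"; returns (picture, depth): 400x640x3 uint8, red, green, blue; 400x640 float32, m along the optical axis (not along the pixel's ray), 0 where there is no reading.
- optics.get_calibration(name): a dict with "camera_matrix" (3x3 intrinsics, pixels), "D" ([k1, k2, p1, p2, k3] as OpenCV has them; the pictures are not rectified), "position" and "orientation" of the camera in the world; the wrist camera has in their place "T_tool_cam" (4x4, takes a point from camera to tool coordinates, whose origin is the TCP and whose axes are the tool frame's). Camera axes: x right, y up, looking along -z (the intrinsics and any distortion apply to the point x, -y, -z); pixel columns grow to the right and rows downward; lengths in m; the calibration is good to about 2 mm. A picture is of the moment at which its call begins: read the wrist's pose just before it. get_calibration takes no time and is no camera call.
- arm.sign_off(): hands the job in, once; it reports no verdict.
Trained networks look in the newest picture that a camera, given by its name, has taken for a name from the list of things; names that differ only in an ending like _2 or _b are one class to them, and where a whole thing is asked for, a point or a joint stands for the part that bears it (a point fixed in the world has none). Each returns a list of dicts, best first, with "confidence" (0 to 1); they miss things now and then, are a little off and sometimes report something else, mostly with a low value. They report only what shows in the picture. A call takes as long as a camera call.
- finder.search_frame(camera, thing): "bbox" ([left, top, width, height] in pixels, round what is visible of it).
- finder.regions_of(camera, thing): "region" (400x640 bool, what is visible of it) and "bbox" ([left, top, width, height] in pixels, round what is visible of it).
- finder.place_of(camera, thing): "xy" ([column, row] in pixels: a listed point, or the origin of a listed thing).
The state is a dict: "clock": time; "joints": joint angles; "dq": joint speeds; "joint_efforts": joint torques, N m; "position": TCP position; "ee_rot": TCP orientation; "force": force on the tool from outside, world axes, zero at the start; "ft_torque": the same for the moment, N m; "width": opening from 0.0 (shut) to 1.0 (fully open).
Only numpy, scipy, OpenCV 4.12 (cv2) and the standard library are available. Lean on these libraries where they do the work, as an engineer would, in place of code of your own. Each camera call takes 0.05 s, during which the arm holds its last target.

TASK

The airtight palette box sits loose on its hold-down board. First swing the board's latch arm by its red peg across the box's front tongue until it is fully home in the keeper; then pull the lid up by its blue knob until the sticky seal lets go, and finish while still holding the lid just ajar, its front edge about 3 cm up. Don't lift the box, don't let the lid fly wide open, and leave the other things on the desk alone.

Things in the scene. Friction and masses are not known exactly. Their poses are not given: they have to be found in the camera images.
- board: plywood hold-down board fixed to the desk, 270 (x) x 250 (y) x 12 mm; origin at the centre of its underside on the desk, its z is up and its -x side is the front, where the latch is. A dark steel keeper stands on it at (-82, -52) mm, 30 x 18 mm and 36.5 mm above the desk: a slot 13 mm high, open to the front (-x).
- palette_box: grey plastic box, 140 (x) x 180 (y) x 70 mm, loose between fences on the board (0.7 kg with lid), rear edge under a steel lip; origin at the centre of its underside, 12 mm above the desk, near (35, 0) mm in the board's frame, same axes. A flat tongue, 56 mm wide, runs from its front 61 mm along the board. Without the closed latch over it the box comes up with the lid.
- latch_arm (a joint): angle of the aluminium latch arm (18 x 112 x 7 mm, top 27.5 mm above the desk) about its upright pivot, rad; 0 = closed: it points to the board's -y, over the tongue, and rests in the keeper against its stop; it grows as the arm swings to the board's front (-x), where it points at 1.57. Starts at 1.1 to 1.6; light friction (0.6 N at the peg) keeps it where it is left.
- latch_hinge (a point): the latch arm's pivot: on the pivot axis, at the arm's underside, 20.5 mm above the desk, at (-85, 48) mm in the board's frame
- latch_peg (a point): middle of the grip of the upright round red peg on the latch arm, 70 mm from the pivot axis, 67.5 mm above the desk. The peg is 14 mm thick (17 mm at its head) and stands up from the arm's top to 77.5 mm above the desk.
- lid_part (a joint): opening angle of the white lid about its hinge on the far (+x) top edge, rad; 0 = shut; grows as the front edge rises. A sprung rubber seal resists: the pull at the knob climbs to a peak of about 15 to 21 N near 0.02 rad; past 0.07 rad only the lid's weight (about 1 N) is left. Let go, it drops back to about 0.06. Its front edge lies 157 mm from the hinge: 0.19 rad lifts it 30 mm.
- lid_hinge (a point): middle of the lid's hinge axis, which runs along the board's y; 78 mm above the desk
- lid_knob (a point): middle of the upright round blue knob on the lid, 121 mm from the hinge on its front side and 104 mm above the desk when shut. The knob stands 32 mm up from the lid's top (from 88 to 120 mm above the desk); neck 20 to 22 mm across, head 26 mm across; nothing else stands beside it.
- paint_tube_02: bystander: squeezed paint tube, turquoise, 34 x 146 x 22 mm, origin under its centre
- empty_tub: bystander: clear plastic tub, 135 mm across, 58 mm high, origin under its centre
- bud_vase: bystander: white vase with green leaves lying on its side, 96 x 142 x 98 mm, origin under its centre
- tape_roll: bystander: roll of masking tape lying flat, 101 x 112 x 24 mm, origin under its centre
- white_pot: bystander: white pot lying on its side, 94 x 93 x 95 mm, origin under its centre
- paint_tube_05: bystander: squeezed paint tube, black and white, 35 x 124 x 23 mm, origin under its centre
- eraser: bystander: blue and white eraser, 21 x 45 x 13 mm, origin under its centre

How it is judged:
On the way, in this order (a step that is already met when the one before it is completed fails the run):
1. the latch arm is home in its keeper over the box's tongue, the lid still sealed (value of joint latch_arm below 0.08 rad and value of joint lid_part below 0.03 rad), for 0.2 s.
2. the lid has broken free of the seal, the latch still home (value of joint lid_part above 0.1 rad and value of joint latch_arm below 0.1 rad), for 0.1 s.
At the end, for the whole second after the job is handed in: the gripper is holding the lid still (fingers bear on it with over 0.5 N), open 0.125 to 0.30 rad (front edge 20 to 46 mm up), the latch arm is home in its keeper (within 0.1 rad) and the box sits level on its board (under 5 mm up, under 0.04 rad of tilt) (value of joint lid_part between 0.125 and 0.3 rad and velocity of joint lid_part between -0.1 and 0.1 rad/s and value of joint latch_arm below 0.1 rad and contact force between the fingers and lid_part above 0.5 N and z of palette_box in the frame of board below 0.017 m and angle between palette_box's own z axis and vertical below 0.04 rad); the arm keeps its last pose, push and grip.
It fails at once if the lid flies wide open (over 0.5 rad) (value of joint lid_part above 0.5 rad).
It fails at once if the box is lifted or tipped off its board (z of palette_box in the frame of board above 0.024 m or angle between palette_box's own z axis and vertical above 0.1 rad).
It fails at once if another thing on the desk is moved by more than 3 cm (distance of any of paint_tube_02, empty_tub, bud_vase, tape_roll, white_pot, paint_tube_05, eraser from where it was at the start of the episode above 0.03 m).
It also fails if it takes over 42 s, if anything falls off the work surface, if the arm or the gripper's body presses on something with over 40 N, if the wrist force passes 120 N, or if a joint passes its speed limit or range.

## Working session

There is one attempt and no reset: what is moved stays moved. The work goes in short steps, Python scripts to look and compute and a tool call to move; the robot and the scene stay as the last step left them, time stands still between calls to the robot, and variables do not carry over. Pictures are saved under pics/ and viewed, and the job is handed in when it is done.

Besides the shell and the picture viewer there is one more tool, called after "Request:" by a JSON object that holds its "api" and its "payload". send_rows: Moves the arm, as the interface text tells. Its arguments: {"type":"object","properties":{"rows":{"type":"array"},"grip_force":{"type":"number"}},"required":["rows"]}

```bash
mkdir -p pics; ls
cat > h.py <<'E'
import numpy as np, cv2
from cell import arm, optics, finder
from scipy.spatial.transform import Rotation as R
def save(n,im): cv2.imwrite('pics/'+n+'.png',im[:,:,::-1])
def campose(name,c,st=None):
    if 'T_tool_cam' in c:
        T=np.eye(4);T[:3,:3]=R.from_rotvec(st['ee_rot']).as_matrix();T[:3,3]=st['position']
        return T@np.array(c['T_tool_cam'])
    T=np.eye(4);o=np.array(c['orientation'],float)
    T[:3,:3]=o if o.shape==(3,3) else R.from_rotvec(o).as_matrix() if o.size==3 else R.from_quat(o).as_matrix()
    T[:3,3]=c['position'];return T
def ray(name,uv,st=None):
    c=optics.get_calibration(name);T=campose(name,c,st)
    p=cv2.undistortPoints(np.array(uv,float).reshape(-1,1,2),np.array(c['camera_matrix']),np.array(c['D']))[:,0]
    d=np.c_[p[:,0],-p[:,1],-np.ones(len(p))]
    return T[:3,3],d@T[:3,:3].T
def atz(name,uv,z,st=None):
    o,d=ray(name,uv,st);return o+d*((z-o[2])/d[:,2])[:,None]
def bydepth(name,uv,dep,st=None):
    o,d=ray(name,uv,st);u=np.round(np.array(uv).reshape(-1,2)).astype(int)
    return o+d*dep[u[:,1],u[:,0]][:,None]
E
python3 - <<'E'
from h import *
np.set_printoptions(precision=4,suppress=True)
print(arm.observe())
for n in ['scene','side','wrist']:
    c=optics.get_calibration(n);print(n,c)
    im,d=optics.get_image(n);save(n+'0',im);np.save(n+'0.npy',d)
    for t in ['latch_peg','lid_knob','latch_hinge','lid_hinge','board','palette_box']:
        r=finder.place_of(n,t)[:2]; print(n,t,r)
print(arm.observe()['clock'])
E
```

```text
pics
{'clock': 0.0, 'joints': array([ 1.1664,  0.4352,  0.025 ,  1.5741, -0.0116,  1.134 , -0.0751]), 'dq': array([-0.0001,  0.0001, -0.0012,  0.0017,  0.001 ,  0.0008,  0.0006]), 'joint_efforts': array([  0.0001, -66.7851,   0.986 , -31.4458,  -0.0603,   0.0428,
         0.0002]), 'position': array([ 0.1856, -0.5963,  0.2259]), 'ee_rot': array([ 0.985 ,  1.3383, -0.9836]), 'force': array([ 0.2731, -0.5573,  0.5775]), 'ft_torque': array([-0.0288, -0.0093, -0.0102]), 'width': 1.0004394061547106}
scene {'camera_matrix': array([[408.9614,   0.    , 322.9301],
       [  0.    , 408.9614, 198.1729],
       [  0.    ,   0.    ,   1.    ]]), 'D': array([0.009, 0.   , 0.   , 0.   , 0.   ]), 'position': array([-0.106 ,  0.8572,  0.7262]), 'orientation': array([ 0.4085, -1.295 , -2.2025])}
scene latch_peg [{'xy': [351.8, 221.5], 'confidence': 0.67}]
scene lid_knob [{'xy': [319.6, 191.7], 'confidence': 0.77}]
scene latch_hinge [{'xy': [330.4, 230.5], 'confidence': 0.83}]
scene lid_hinge [{'xy': [287.4, 187.1], 'confidence': 0.72}]
scene board [{'xy': [314.9, 217.5], 'confidence': 0.65}, {'xy': 
[... 573 characters left out ...]
 0.69}]
side lid_hinge [{'xy': [373.1, 205.2], 'confidence': 0.86}]
side board [{'xy': [347.0, 227.9], 'confidence': 0.88}]
side palette_box [{'xy': [354.0, 225.2], 'confidence': 0.9}]
wrist {'camera_matrix': array([[354.7108,   0.    , 320.5983],
       [  0.    , 354.7108, 198.2896],
       [  0.    ,   0.    ,   1.    ]]), 'D': array([-0.0543,  0.    ,  0.    ,  0.    ,  0.    ]), 'T_tool_cam': array([[-0.0011,  0.263 , -0.9648, -0.1564],
       [-0.0012,  0.9648,  0.263 ,  0.0714],
       [ 1.    ,  0.0014, -0.0008, -0.001 ],
       [ 0.    ,  0.    ,  0.    ,  1.    ]])}
wrist latch_peg []
wrist lid_knob []
wrist latch_hinge []
wrist lid_hinge []
wrist board []
wrist palette_box []
1.05
```

View pics/scene0.png

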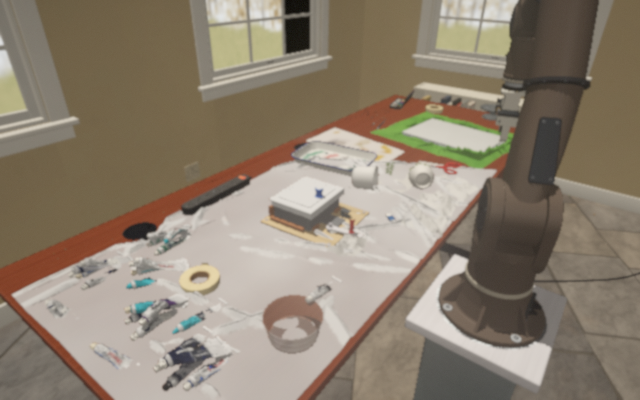

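View pics/side0.png

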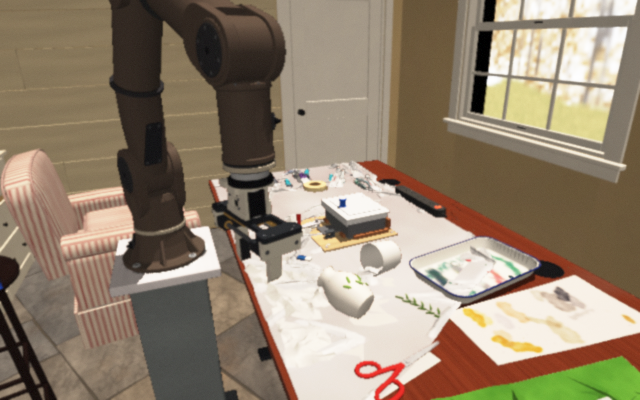

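Run:
```python
from h import *
np.set_printoptions(precision=4,suppress=True)
P={'scene':dict(peg=[351.8,221.5],knob=[319.6,191.7],hinge=[330.4,230.5],lidh=[287.4,187.1],board=[314.9,217.5],box=[308.5,211.5]),
'side':dict(peg=[299.5,213.4],knob=[341.1,203.3],hinge=[315.8,222.8],lidh=[373.1,205.2],board=[347,227.9],box=[354,225.2])}
Z=dict(peg=.0675,knob=.104,hinge=.0205,lidh=.078,board=0,box=.012)
for k in Z:
    print(k,[atz(n,P[n][k],Z[k])[0] for n in P],[bydepth(n,P[n][k],np.load(n+'0.npy'))[0] for n in P])
st=arm.observe();print(R.from_rotvec(st['ee_rot']).as_matrix())
```

```text
peg [array([ 0.4293, -0.0288,  0.0675]), array([ 0.4393, -0.0226,  0.0675])] [array([ 0.4261, -0.0235,  0.0714]), array([0.4838, 0.1261, 0.0019])]
knob [array([ 0.5771, -0.0649,  0.104 ]), array([ 0.5681, -0.0775,  0.104 ])] [array([ 0.5711, -0.0568,  0.1094]), array([ 0.5704, -0.072 ,  0.1017])]
hinge [array([ 0.4918, -0.0082,  0.0205]), array([ 0.4981, -0.018 ,  0.0205])] [array([ 0.4917, -0.008 ,  0.0206]), array([ 0.4933, -0.0318,  0.0271])]
lidh [array([ 0.7112, -0.0624,  0.078 ]), array([ 0.6882, -0.0767,  0.078 ])] [array([ 0.7003, -0.0501,  0.0866]), array([ 0.6771, -0.0978,  0.0875])]
board [array([ 0.5952, -0.0648,  0.    ]), array([ 0.5986, -0.058 ,  0.    ])] [array([ 0.5547, -0.0114,  0.042 ]), array([ 0.5575, -0.1509,  0.0475])]
box [array([ 0.6237, -0.0665,  0.012 ]), array([ 0.6194, -0.0707,  0.012 ])] [array([0.5459, 0.0321, 0.0882]), array([ 0.5804, -0.1546,  0.0545])]
[[ 0.      0.9548  0.2972]
 [-0.      0.2972 -0.9548]
 [-1.     -0.      0.    ]]
```

The scene view shows the box at about (310,205) px, the peg at (352,225) and the knob at (319,192). In the side view the knob is at (341,203), and the vase and pot are at (345,290) and (380,255). I'm moving the wrist camera over the box.

Request:
{"api": "send_rows", "payload": {"rows": [[[-10, 34, -31, 1, 0, 0, 100], [-20, 69, -63, 3, 0, 0, 100], [-30, 103, -94, 5, 0, 0, 100], [-40, 138, -125, 7, 0, 0, 100], [-50, 172, -157, 9, 0, 0, 100], [-60, 207, -188, 11, 0, 0, 100], [-70, 241, -219, 13, 0, 0, 100], [-74, 275, -251, 15, 0, 0, 100]]]}}

```text
clock: 1.85
position: [0.3747, -0.2739, 0.302]
ee_rot: [1.181, 1.225, -1.18]
force: [0.1, -0.2, -0.3]
width: 0.999
```

```bash
cat >> h.py <<'E'
def togo(p,Rt,st):
    R0=R.from_rotvec(st['ee_rot']).as_matrix()
    print('shift',R0.T@(np.array(p)-st['position'])*1000,'turn',np.degrees(R.from_matrix(R0.T@Rt).as_rotvec()))
def down(yaw): # tool y along yaw
    c,s=np.cos(yaw),np.sin(yaw)
    return np.array([[0,c,s],[0,s,-c],[-1,0,0]])
np.set_printoptions(precision=4,suppress=True)
E
python3 - <<'E'
from h import *
st=arm.observe();print(st['clock'],st['position'],st['force'],st['joints']);togo([.5,-.06,.30],down(0),st)
E
```

```text
1.85 [ 0.3747 -0.2739  0.302 ] [ 0.1396 -0.1587 -0.2656] [ 0.6439  0.1186 -0.1429  1.8195  0.0185  1.2025 -1.0372]
shift [   1.9243  133.3479 -208.9925] turn [ 2.1943  0.0803 -0.0992]
```

Request:
{"api": "send_rows", "payload": {"rows": [[[0, 25, -39, 0, 0, 0, 100], [0, 50, -78, 1, 0, 0, 100], [1, 75, -117, 1, 0, 0, 100], [1, 100, -157, 2, 0, 0, 100], [2, 120, -188, 2, 0, 0, 100], [2, 133, -209, 2, 0, 0, 100], [2, 133, -209, 2, 0, 0, 100], [2, 133, -209, 2, 0, 0, 100]]]}}

```text
clock: 2.65
position: [0.4982, -0.0611, 0.2986]
ee_rot: [1.204, 1.212, -1.205]
force: [-0.8, 0.4, 0.4]
width: 0.998
```

Run:
```python
from h import *
st=arm.observe();print(st['clock'],st['position'],st['joints'])
im,d=optics.get_image('wrist');save('w1',im);np.save('w1.npy',d)
Z=dict(latch_peg=.0675,lid_knob=.104,latch_hinge=.0205,lid_hinge=.078,board=0,palette_box=.012)
for t in Z:
    for r in finder.place_of('wrist',t)[:1]: print(t,r,atz('wrist',r['xy'],Z[t],st)[0],bydepth('wrist',r['xy'],d,st)[0])
```

```text
2.65 [ 0.4982 -0.0611  0.2986] [ 0.2912  0.2031 -0.3307  1.7329  0.0701  1.2175 -1.6221]
latch_peg {'xy': [297.6, 225.2], 'confidence': 0.96} [ 0.4313 -0.0341  0.0675] [ 0.4164 -0.0313  0.0255]
lid_knob {'xy': [324.5, 93.7], 'confidence': 0.72} [ 0.5771 -0.0637  0.104 ] [ 0.5774 -0.0638  0.088 ]
latch_hinge {'xy': [285.5, 160.5], 'confidence': 0.67} [ 0.4991 -0.0171  0.0205] [ 0.5021 -0.0189  0.0389]
palette_box {'xy': [321.5, 55.8], 'confidence': 0.66} [ 0.6223 -0.0609  0.012 ] [ 0.6131 -0.0607  0.0893]
```

View pics/w1.png

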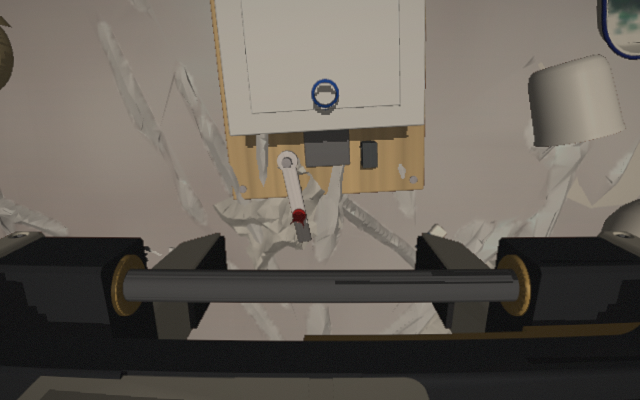

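```bash
python3 - <<'E'
from h import *
st=arm.observe()
im=cv2.imread('pics/w1.png')[:,:,::-1];d=np.load('w1.npy')
def pts(uv,z): return atz('wrist',uv,z,st)
b=pts([[238,200],[424,190]],.012);print('board front',b,np.degrees(np.arctan2(*( (b[0]-b[1])[[1,0]] )))-90)
b=pts([[231,136],[421,124]],.088);print('lid front',b,np.degrees(np.arctan2(*( (b[0]-b[1])[[1,0]] )))-90)
b=pts([[213,0],[231,136]],.088);print('lid left',b)
print('hinge',pts([[287,161]],.0275),pts([[287,161]],.03))
print('keeper',pts([[369,155]],.0365))
hsv=cv2.cvtColor(im,cv2.COLOR_RGB2HSV)
for nm,m,z in [('red',((hsv[...,0]<8)|(hsv[...,0]>172))&(hsv[...,1]>140)&(hsv[...,2]>60),.0775),('blue',(hsv[...,0]>105)&(hsv[...,0]<130)&(hsv[...,1]>120)&(hsv[...,2]>50),.12)]:
    n,l,s,c=cv2.connectedComponentsWithStats(m.astype(np.uint8))
    for i in range(1,n):
        if s[i,4]>30:
            v,u=np.nonzero(l==i);P=bydepth('wrist',np.c_[u,v],d,st)
            print(nm,s[i],c[i],pts([c[i]],z),np.median(P,0),P.min(0),P.max(0))
            k=P[:,2]>z-.006;print(k.sum(),P[k].mean(0) if k.any() else '')
E
python3 - <<'E'
import cv2
im=cv2.imread('pics/w1.png');cv2.imwrite('pics/w1c.png',cv2.resize(im[50:250,200:460],None,fx=3,fy=3,interpolation=2))
E
```

```text
board front [[ 0.446   0.0459  0.012 ]
 [ 0.4599 -0.1952  0.012 ]] 3.3068200543566633
lid front [[ 0.5354  0.031   0.088 ]
 [ 0.5481 -0.1637  0.088 ]] 3.7273645288750146
lid left [[0.6642 0.0414 0.088 ]
 [0.5354 0.031  0.088 ]]
hinge [[ 0.4996 -0.0205  0.0275]] [[ 0.5    -0.0207  0.03  ]]
keeper [[ 0.5085 -0.1187  0.0365]]
red [293 209  13  10  66] [299.     212.4545] [[ 0.4499 -0.0373  0.0775]] [ 0.437  -0.0344  0.0317] [ 0.4283 -0.0419  0.0288] [ 0.4394 -0.0268  0.0517]
0 
blue [603   0  37  59 173] [612.6069  35.1734] [[ 0.6332 -0.3281  0.12  ]] [ 0.6452 -0.3882  0.0376] [ 0.5691 -0.4318  0.0352] [ 0.6858 -0.0606  0.4552]
1 [ 0.5691 -0.0606  0.4552]
blue [312  79  26  28 167] [324.9222  92.497 ] [[ 0.5777 -0.065   0.12  ]] [ 0.5782 -0.0651  0.1175] [ 0.5656 -0.0763  0.0894] [ 0.5897 -0.0531  0.1204]
119 [ 0.5757 -0.0648  0.1178]
```

View pics/w1c.png

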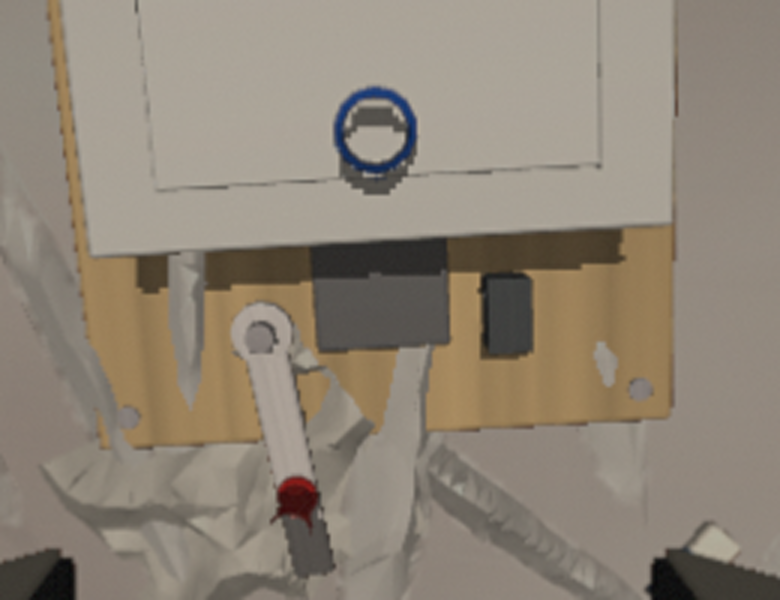

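```bash
python3 - <<'E'
from h import *
st=arm.observe()
im=cv2.imread('pics/w1.png')[:,:,::-1];d=np.load('w1.npy')
for v in range(196,250,3):
    us=np.arange(286,318,4);P=bydepth('wrist',np.c_[us,us*0+v],d,st)
    print(v,(P[:,2]*1000).round().astype(int),im[v,us].tolist())
E
python3 - <<'E'
import cv2
im=cv2.imread('pics/w1.png');cv2.imwrite('pics/w1d.png',cv2.resize(im[190:250,260:340],None,fx=9,fy=9,interpolation=0))
im=cv2.imread('pics/scene0.png');cv2.imwrite('pics/s0d.png',cv2.resize(im[170:250,250:390],None,fx=5,fy=5,interpolation=0))
E
```

```text
196 [10 26 27 25 23 22 26 25] [[138, 118, 91], [168, 158, 149], [169, 159, 149], [170, 160, 151], [96, 89, 82], [148, 139, 126], [153, 145, 131], [106, 100, 91]]
199 [11 28 24 26 25 20 19 18] [[147, 139, 126], [163, 154, 145], [167, 157, 147], [170, 160, 150], [135, 128, 119], [140, 132, 120], [123, 116, 106], [107, 102, 93]]
202 [12 26 26 26 26 16 13 13] [[137, 130, 118], [157, 146, 137], [166, 156, 146], [168, 157, 148], [148, 139, 131], [130, 122, 111], [125, 118, 107], [111, 106, 96]]
205 [18 25 27 28 26 14 10  9] [[133, 126, 114], [147, 140, 131], [167, 157, 148], [170, 160, 151], [167, 157, 148], [129, 123, 111], [129, 122, 111], [121, 116, 105]]
208 [20 17 25 25 27 14  8  4] [[137, 129, 117], [150, 141, 128], [168, 159, 150], [135, 116, 109], [163, 152, 141], [130, 123, 112], [128, 120, 110], [133, 126, 114]]
211 [22 19 31 31 31 12  7  4] [[135, 127, 115], [152, 144, 130], [131, 47, 43], [108, 25, 22], [127, 25, 23], [124, 118, 106], [130, 123, 112], [155, 147, 132]]
214 [25 21 38 44 37 21  6  4] [[142, 134, 121], [154, 147, 133], [62, 14, 13], [77, 21, 19], [59, 20, 20], [68,
[... 1075 characters left out ...]
3], [82, 77, 73], [83, 79, 74], [78, 73, 69], [128, 121, 110]]
238 [28 26 23 26 27 25 25  6] [[153, 144, 131], [152, 144, 130], [117, 111, 101], [80, 75, 70], [82, 77, 72], [84, 79, 74], [74, 70, 65], [130, 123, 112]]
241 [29 27 26 26 26 27  2  5] [[128, 121, 110], [126, 119, 108], [137, 129, 117], [104, 98, 90], [79, 74, 68], [111, 106, 99], [136, 126, 117], [130, 121, 112]]
244 [14 16 18 22 19 16  2  4] [[97, 92, 83], [97, 93, 83], [98, 94, 85], [107, 101, 92], [131, 124, 111], [138, 130, 119], [138, 128, 117], [145, 137, 127]]
247 [ 5  2  7 14 22  1  3  4] [[138, 128, 119], [137, 128, 118], [110, 103, 95], [105, 100, 90], [129, 121, 110], [138, 129, 119], [138, 127, 118], [135, 126, 116]]
```

View pics/w1d.png

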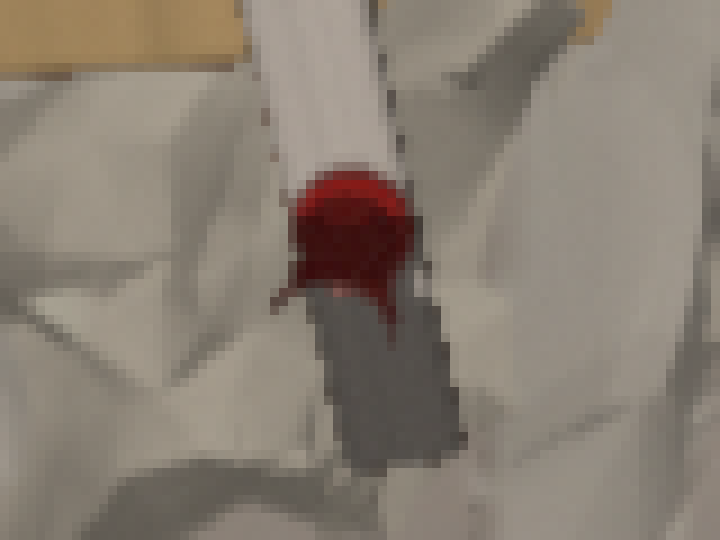

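View pics/s0d.png

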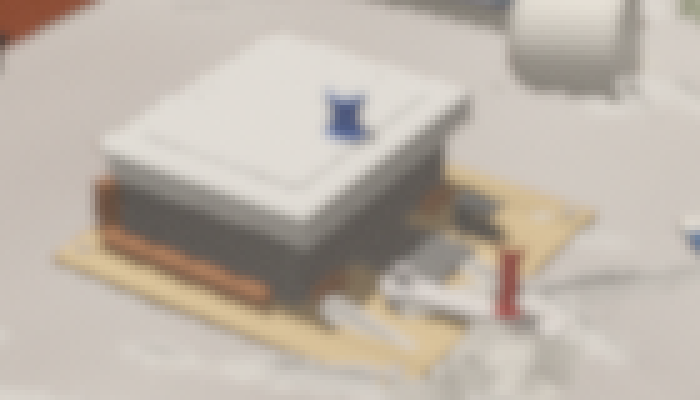

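Run:
```python
from h import *
st=arm.observe()
A=atz('wrist',[[287,161],[293,196],[305.5,241.5],[299.5,215]],.0275,st);print(A)
for i in (1,2):
    u=A[i]-A[0];L=np.linalg.norm(u);u/=L;print(L,u,np.degrees(np.arctan2(u[1],u[0])), A[0]+.07*u)
print('eraser',atz('wrist',[[437,231]],.01,st))
# peg grasp
yaw=np.radians(3.4)
h=A[0];u=A[2]-A[0];u/=np.linalg.norm(u);peg=h+.07*u
bx=np.array([np.cos(yaw),np.sin(yaw)]);by=np.array([-bx[1],bx[0]])
print('theta',np.arctan2(-(u[:2]@bx),-(u[:2]@by)))
peg[2]=.0675-.019+.002+.08
togo(peg,down(yaw),st)
```

```text
[[ 0.4996 -0.0205  0.0275]
 [ 0.4556 -0.027   0.0275]
 [ 0.3947 -0.042   0.0275]
 [ 0.4307 -0.0348  0.0275]]
0.044505603713432935 [-0.9892 -0.1467  0.    ] -171.5634021637514 [ 0.4304 -0.0307  0.0275]
0.10708760794138847 [-0.9795 -0.2016  0.    ] -168.37199028168 [ 0.4311 -0.0346  0.0275]
eraser [[ 0.4027 -0.218   0.01  ]]
theta 1.4271904663241215
shift [168.3127 -66.9312 -27.7407] turn [-3.1927  0.0163 -0.0079]
```

Request:
{"api": "send_rows", "payload": {"rows": [[[40, -16, -7, -1, 0, 0, 60], [80, -33, -14, -2, 0, 0, 60], [120, -50, -21, -3, 0, 0, 60], [160, -67, -28, -3, 0, 0, 60], [200, -67, -28, -3, 0, 0, 60], [235, -67, -28, -3, 0, 0, 60], [246, -67, -28, -3, 0, 0, 60], [246, -67, -28, -3, 0, 0, 60]]]}}

```text
clock: 3.8
position: [0.4304, -0.0338, 0.052]
ee_rot: [1.166, 1.238, -1.169]
force: [0.4, 0.3, 0.3]
width: 0.599
```

Run:
```python
from h import *
st=arm.observe();print(st['clock'],st['position'],st['force'],st['width'])
for n in ['side','scene','wrist']:
    im,d=optics.get_image(n);save(n+'2',im)
im=cv2.imread('pics/scene2.png')[150:270,240:400];a=cv2.resize(im,None,fx=4,fy=4)
cv2.imwrite('pics/s2.png',a)
```

```text
3.8 [ 0.4304 -0.0338  0.052 ] [0.4125 0.3367 0.3219] 0.5987199916422327
```

View pics/s2.png

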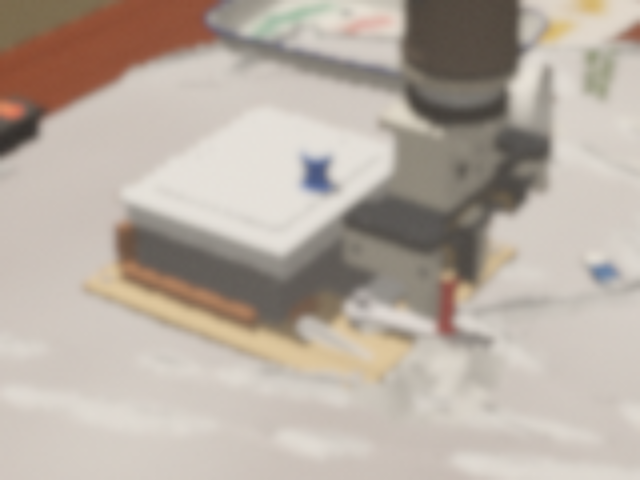

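View pics/wrist2.png

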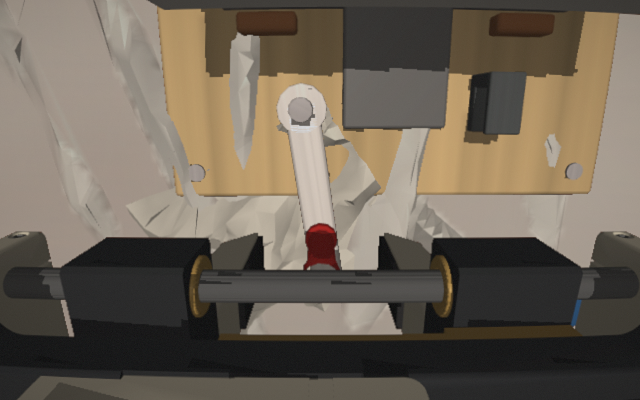

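The peg is centred between the fingers (wrist px 321,250). I'm closing on it and re-measuring the hinge from this closer view.

Request:
{"api": "send_rows", "payload": {"rows": [[[0, 0, 0, 0, 0, 0, 0], [0, 0, 0, 0, 0, 0, 0], [0, 0, 0, 0, 0, 0, 0], [0, 0, 0, 0, 0, 0, 0], [0, 0, 0, 0, 0, 0, 0], [0, 0, 0, 0, 0, 0, 0], [0, 0, 0, 0, 0, 0, 0], [0, 0, 0, 0, 0, 0, 0]]], "grip_force": 12}}

```text
clock: 4.75
position: [0.4311, -0.0336, 0.0527]
ee_rot: [1.167, 1.236, -1.167]
force: [0.3, -0.5, 2.4]
width: 0.177
```

Run:
```python
from h import *
st=arm.observe();print(st['clock'],st['position'],st['force'],st['width'])
im,d=optics.get_image('wrist')
h=atz('wrist',[[301,110]],.0275,st)[0];k=atz('wrist',[[505,98]],.0365,st)[0]
f=atz('wrist',[[176,195],[591,192]],.012,st);df=f[0]-f[1];print(f,np.degrees(np.arctan2(df[1],df[0]))-90)
ky=np.degrees(np.arctan2((h-k)[1],(h-k)[0]))
print('hinge',h,'keeper',k,ky-91.7)
t=st['position'];r=t[:2]-h[:2];print('r',np.linalg.norm(r))
yaw=np.radians(3.4);bx=np.array([np.cos(yaw),np.sin(yaw)]);by=np.array([-bx[1],bx[0]])
th=np.arctan2(-(r@bx),-(r@by));print('theta',th)
R0=R.from_rotvec(st['ee_rot']).as_matrix();L=np.linalg.norm(r)
for a in np.linspace(th,-0.05,17)[1:]:
    p=h[:2]+L*(-np.sin(a)*bx-np.cos(a)*by)
    print(round(a,3),(R0.T@np.r_[p-t[:2],0]*1000).round(1))
```

```text
4.75 [ 0.4311 -0.0336  0.0527] [ 0.3045 -0.4865  2.4085] 0.17700811723129875
[[ 0.4458  0.0521  0.012 ]
 [ 0.4613 -0.1918  0.012 ]] 3.647752263659001
hinge [ 0.4977 -0.0191  0.0275] keeper [ 0.5096 -0.1164  0.0365] 5.271937585375497
r 0.06815422161099204
theta 1.415683317402546
1.324 [0.  1.3 6.1]
1.232 [ 0.   3.1 12.1]
1.141 [ 0.   5.4 17.9]
1.049 [ 0.   8.3 23.4]
0.958 [ 0.  11.7 28.7]
0.866 [ 0.  15.5 33.6]
0.774 [ 0.  19.8 38.1]
0.683 [ 0.  24.4 42.3]
0.591 [ 0.  29.4 46. ]
0.5 [ 0.  34.8 49.2]
0.408 [ 0.  40.4 51.9]
0.316 [ 0.  46.2 54.1]
0.225 [ 0.  52.3 55.8]
0.133 [ 0.  58.4 56.9]
0.042 [ 0.  64.6 57.4]
-0.05 [ 0.  70.9 57.4]
```

Request:
{"api": "send_rows", "payload": {"rows": [[[0, 1, 6, 0, 0, 0, 0], [0, 3, 12, 0, 0, 0, 0], [0, 5, 18, 0, 0, 0, 0], [0, 8, 24, 0, 0, 0, 0], [0, 12, 29, 0, 0, 0, 0], [0, 15, 34, 0, 0, 0, 0], [0, 20, 39, 0, 0, 0, 0], [0, 24, 43, 0, 0, 0, 0]]]}}

```text
clock: 5.6
position: [0.4581, -0.0755, 0.0527]
ee_rot: [1.167, 1.236, -1.167]
force: [-2.0, 2.6, 1.7]
width: 0.177
```

Run:
```python
from h import *
st=arm.observe();print(st['clock'],st['position'],st['force'],st['ft_torque'],st['width'])
im,d=optics.get_image('wrist');save('w3',im)
```

```text
5.6 [ 0.4581 -0.0755  0.0527] [-1.9678  2.5509  1.745 ] [0.4751 0.4547 0.144 ] 0.17739527847056766
```

View pics/w3.png

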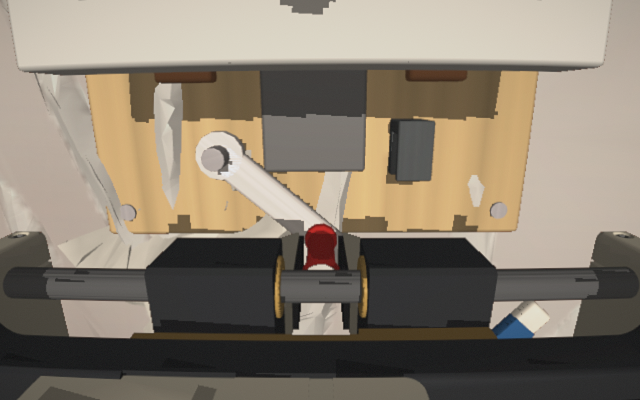

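Request:
{"api": "send_rows", "payload": {"rows": [[[0, 5, 4, 0, 0, 0, 0], [0, 10, 7, 0, 0, 0, 0], [0, 16, 10, 0, 0, 0, 0], [0, 22, 12, 0, 0, 0, 0], [0, 28, 14, 0, 0, 0, 0], [0, 34, 15, 0, 0, 0, 0], [0, 40, 15.5, 0, 0, 0, 0], [0, 44, 15.5, 0, 0, 0, 0]]]}}

```text
clock: 6.45
position: [0.503, -0.0895, 0.0527]
ee_rot: [1.167, 1.234, -1.168]
force: [-2.1, -6.9, 1.3]
width: 0.174
```

Run:
```python
from h import *
st=arm.observe();print(st['clock'],st['position'],st['force'],st['ft_torque'],st['width'])
im,d=optics.get_image('wrist');save('w4',im)
h=atz('wrist',[[214,158]],.0275,st)
```

```text
6.45 [ 0.503  -0.0895  0.0527] [-2.1433 -6.9046  1.312 ] [-1.2558  0.4671  0.1494] 0.17373350034543839
```

View pics/w4.png

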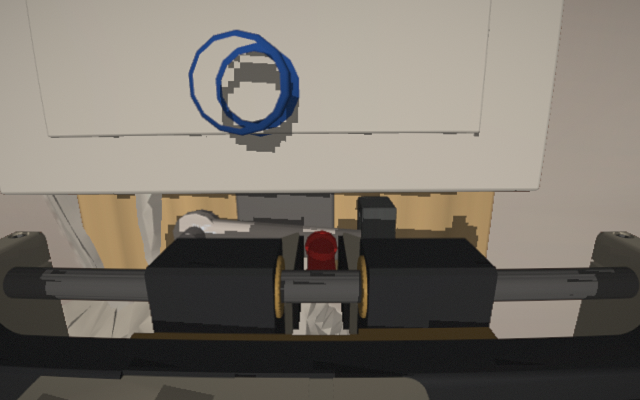

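Request:
{"api": "send_rows", "payload": {"rows": [[[0, 1, 1, 0, 0, 0, 0], [0, 2, 1, 0, 0, 0, 0], [0, 3, 1, 0, 0, 0, 0], [0, 4, 1, 0, 0, 0, 0], [0, 5, 1, 0, 0, 0, 0], [0, 5, 1, 0, 0, 0, 0], [0, 5, 1, 0, 0, 0, 0], [0, 5, 1, 0, 0, 0, 0]]]}}

```text
clock: 7.3
position: [0.5077, -0.0895, 0.0528]
ee_rot: [1.167, 1.235, -1.167]
force: [-1.3, -4.3, -0.4]
width: 0.173
```

Run:
```python
from h import *
st=arm.observe();print(st['clock'],st['position'],st['force'],st['ft_torque'],st['width'])
im,d=optics.get_image('wrist');save('w5',im)
```

```text
7.3 [ 0.5077 -0.0895  0.0528] [-1.3151 -4.2592 -0.4061] [-1.0366  0.264   0.136 ] 0.17272760517436395
```

View pics/w5.png

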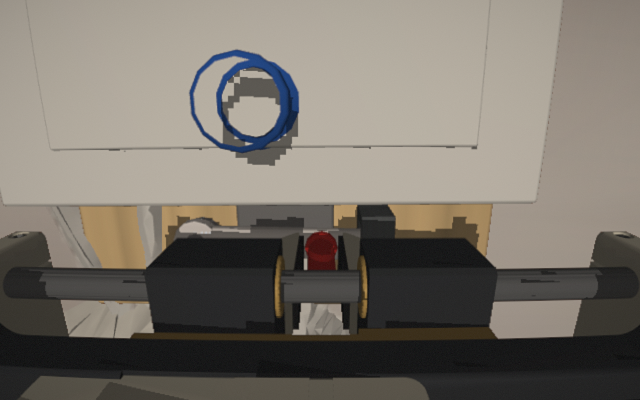

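Request:
{"api": "send_rows", "payload": {"rows": [[[0, 1, 0.5, 0, 0, 0, 0], [0, 2, 0.5, 0, 0, 0, 0], [0, 3, 0.5, 0, 0, 0, 0], [0, 4, 0.5, 0, 0, 0, 0], [0, 5, 0.5, 0, 0, 0, 0], [0, 6, 0.5, 0, 0, 0, 0], [0, 6, 0.5, 0, 0, 0, 0], [0, 6, 0.5, 0, 0, 0, 0]]]}}

```text
clock: 8.15
position: [0.5103, -0.0894, 0.0523]
ee_rot: [1.164, 1.239, -1.172]
force: [-11.8, -4.9, 9.7]
width: 0.177
```

Run:
```python
from h import *
st=arm.observe();print(st['clock'],st['position'],st['force'],st['ft_torque'],st['width'])
```

```text
8.15 [ 0.5103 -0.0894  0.0523] [-11.7922  -4.9474   9.6948] [-0.8788  2.5641  0.0289] 0.1768890037532248
```

Request:
{"api": "send_rows", "payload": {"rows": [[[0, -1, 0, 0, 0, 0, 0], [0, -2, 0, 0, 0, 0, 10], [0, -2, 0, 0, 0, 0, 60], [0, -2, 0, 0, 0, 0, 60], [0, -2, 0, 0, 0, 0, 60], [-10, -2, 0, 0, 0, 0, 60], [-30, -2, 0, 0, 0, 0, 60], [-70, -2, 0, 0, 0, 0, 60]]]}}

```text
clock: 8.95
position: [0.5099, -0.0886, 0.1221]
ee_rot: [1.165, 1.24, -1.169]
force: [0.7, -0.6, 0.5]
width: 0.594
```

Request:
{"api": "send_rows", "payload": {"rows": [[[-40, 5, 0, 0, 0, 0, 60], [-70, 10, 0, 0, 0, 0, 60], [-100, 10, -5, 0, 0, 0, 60], [-110, 10, -10, 0, 0, 0, 60], [-110, 10, -10, 0, 0, 0, 60], [-110, 10, -10, 0, 0, 0, 60], [-110, 10, -10, 0, 0, 0, 60], [-110, 10, -10, 0, 0, 0, 60]]]}}

```text
clock: 9.75
position: [0.5202, -0.0787, 0.2315]
ee_rot: [1.166, 1.238, -1.169]
force: [-0.1, -0.2, -0.4]
width: 0.599
```

Run:
```python
from h import *
st=arm.observe();print(st['clock'],st['position'],st['force'],st['ft_torque'],st['width'])
im,d=optics.get_image('wrist');save('w6',im);np.save('w6.npy',d)
for t,z in [('latch_peg',.0675),('lid_knob',.104),('latch_hinge',.0205),('lid_hinge',.078)]:
    for r in finder.place_of('wrist',t)[:1]: print(t,r,atz('wrist',r['xy'],z,st)[0])
im,d=optics.get_image('scene');save('s6',im)
cv2.imwrite('pics/s6c.png',cv2.resize(im[150:270,240:400,::-1],None,fx=4,fy=4))
```

```text
9.75 [ 0.5202 -0.0787  0.2315] [-0.1207 -0.1583 -0.3816] [ 0.0195 -0.0005  0.0825] 0.5985806738679627
latch_peg {'xy': [331.3, 201.0], 'confidence': 0.87} [ 0.5016 -0.0889  0.0675]
lid_knob {'xy': [309.6, 114.9], 'confidence': 0.76} [ 0.5806 -0.0658  0.104 ]
latch_hinge {'xy': [266.5, 189.2], 'confidence': 0.91} [ 0.4976 -0.0213  0.0205]
```

View pics/w6.png

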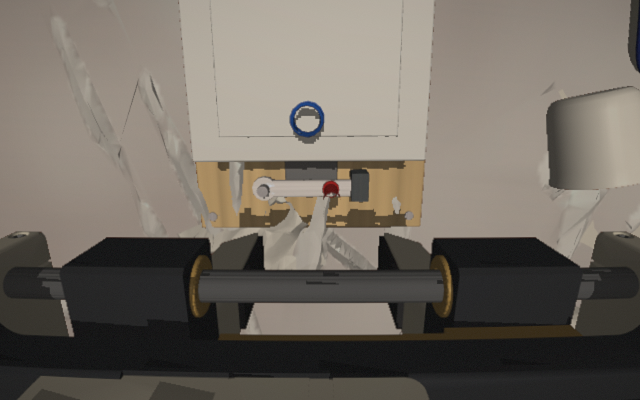

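View pics/s6c.png

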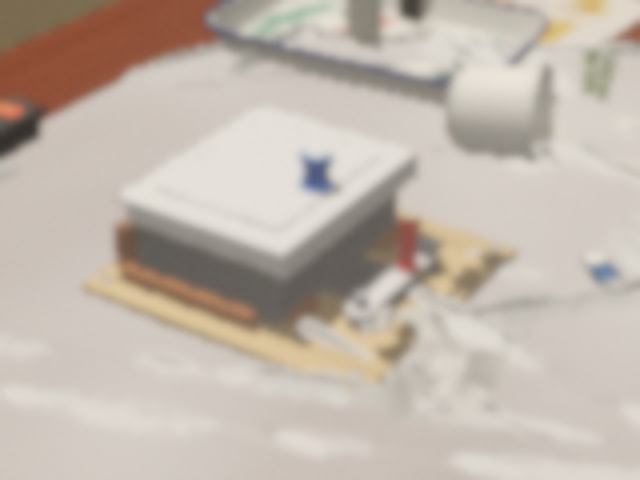

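Run:
```python
import cv2
im=cv2.imread('pics/w6.png');cv2.imwrite('pics/w6c.png',cv2.resize(im[150:235,240:390],None,fx=5,fy=5,interpolation=0))
```

```text
(no output)
```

View pics/w6c.png

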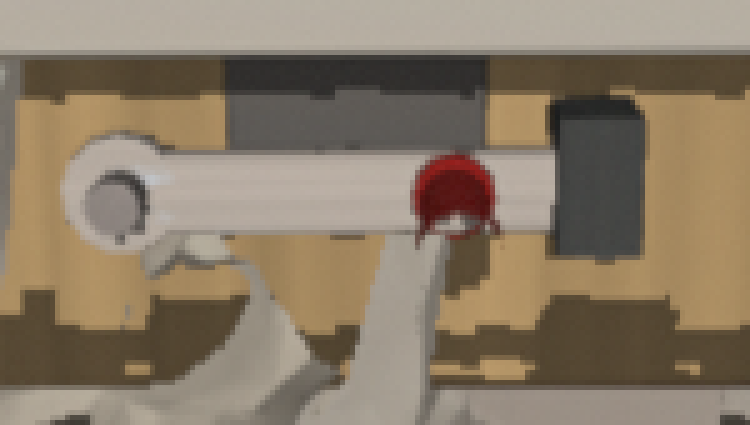

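The latch arm now lies parallel to the board's front edge with its tip inside the keeper (pivot at px 264,189, peg at 331,188), so it is home. Next is the knob, whose ring is at px (307,119).

Run:
```python
from h import *
st=arm.observe();print(st['clock'])
print(atz('wrist',[[307.3,118.8]],.12,st))
f=atz('wrist',[[194,160],[425,159]],.088,st);df=f[0]-f[1];print(f,np.degrees(np.arctan2(df[1],df[0]))-90)
togo([.5785,-.065,.0915],down(np.radians(3.5)),st)
```

```text
10.05
[[ 0.5792 -0.0645  0.12  ]]
[[ 0.5379  0.0323  0.088 ]
 [ 0.5498 -0.1658  0.088 ]] 3.437002634116496
shift [140.977   58.417  -10.2263] turn [-0.216  -0.0031  0.0209]
```

Request:
{"api": "send_rows", "payload": {"rows": [[[15, 25, -5, 0, 0, 0, 60], [35, 50, -9, 0, 0, 0, 60], [60, 58.5, -10, 0, 0, 0, 60], [90, 58.5, -10, 0, 0, 0, 60], [120, 58.5, -10, 0, 0, 0, 60], [134, 58.5, -10, 0, 0, 0, 60], [140, 58.5, -10, 0, 0, 0, 60], [140, 58.5, -10, 0, 0, 0, 60]]]}}

```text
clock: 10.85
position: [0.5788, -0.0652, 0.0927]
ee_rot: [1.167, 1.236, -1.167]
force: [-0.0, 0.5, 1.0]
width: 0.6
```

Run:
```python
from h import *
st=arm.observe();print(st['clock'],st['position'],st['force'],st['width'])
im,d=optics.get_image('wrist');save('w7',im)
im,d=optics.get_image('scene')
cv2.imwrite('pics/s7c.png',cv2.resize(im[150:270,240:400,::-1],None,fx=4,fy=4))
```

```text
10.85 [ 0.5788 -0.0652  0.0927] [-0.0268  0.5     1.0495] 0.5998115390447604
```

View pics/w7.png

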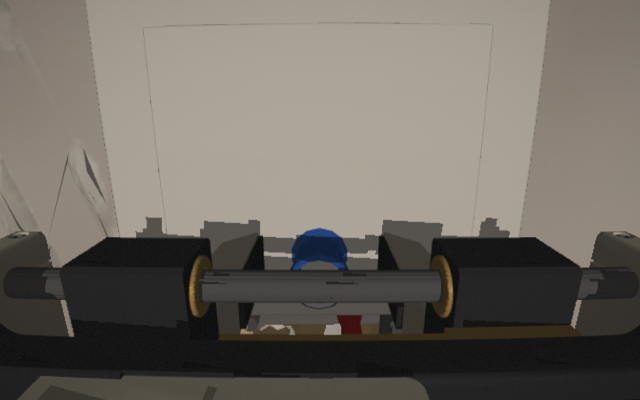

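View pics/s7c.png

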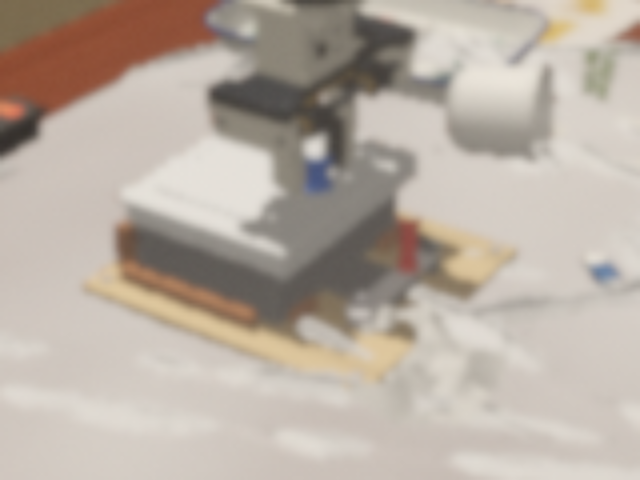

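The knob is centred between the fingers (px 320,255), so I'm closing on it.

Request:
{"api": "send_rows", "payload": {"rows": [[[0, 0, 0, 0, 0, 0, 0], [0, 0, 0, 0, 0, 0, 0], [0, 0, 0, 0, 0, 0, 0], [0, 0, 0, 0, 0, 0, 0], [0, 0, 0, 0, 0, 0, 0], [0, 0, 0, 0, 0, 0, 0], [0, 0, 0, 0, 0, 0, 0], [0, 0, 0, 0, 0, 0, 0]]], "grip_force": 45}}

```text
clock: 11.75
position: [0.5787, -0.065, 0.0929]
ee_rot: [1.167, 1.236, -1.167]
force: [-2.2, 1.2, 5.5]
width: 0.255
```

Run:
```python
from h import *
st=arm.observe();print(st['clock'],st['position'],st['force'],st['width'])
R0=R.from_rotvec(st['ee_rot']).as_matrix();yaw=np.radians(3.4)
bx=np.array([np.cos(yaw),np.sin(yaw),0]);by=np.array([-bx[1],bx[0],0])
h=np.array([.5787,-.065,0])+.121*bx;h[2]=.078
for a in [.02,.04,.06,.08,.1,.12,.14,.16,.18,.2]:
    p=h+R.from_rotvec(by*a).apply(st['position']-h)
    print(a,(R0.T@(p-st['position'])*1000).round(1),np.degrees(R.from_matrix(R0.T@R.from_rotvec(by*a).as_matrix()@R0).as_rotvec()).round(1))
```

```text
11.75 [ 0.5787 -0.065   0.0929] [-2.2168  1.1864  5.5047] 0.25454351369012
0.02 [-2.4  0.3 -0. ] [ 0.  -0.  -1.1]
0.04 [-4.8  0.7 -0. ] [ 0.  -0.  -2.3]
0.06 [-7.2  1.1 -0. ] [ 0.  -0.  -3.4]
0.08 [-9.6  1.6 -0. ] [ 0.  -0.  -4.6]
0.1 [-12.    2.1  -0. ] [ 0.  -0.  -5.7]
0.12 [-14.4   2.7  -0. ] [ 0.  -0.  -6.9]
0.14 [-16.7   3.3  -0. ] [ 0. -0. -8.]
0.16 [-19.1   3.9  -0. ] [ 0.  -0.  -9.2]
0.18 [-21.4   4.6  -0. ] [  0.   -0.  -10.3]
0.2 [-23.7   5.4  -0. ] [  0.   -0.  -11.5]
```

Request:
{"api": "send_rows", "payload": {"rows": [[[-1.2, 0.2, 0, 0, 0, -0.5, 0], [-2.4, 0.3, 0, 0, 0, -1, 0], [-3.6, 0.5, 0, 0, 0, -1.7, 0], [-4.8, 0.7, 0, 0, 0, -2.3, 0], [-6, 0.9, 0, 0, 0, -2.8, 0], [-7.2, 1.1, 0, 0, 0, -3.4, 0], [-8.4, 1.4, 0, 0, 0, -4, 0], [-9.6, 1.6, 0, 0, 0, -4.6, 0]]]}}

```text
clock: 12.55
position: [0.576, -0.0656, 0.0986]
ee_rot: [1.121, 1.3, -1.234]
force: [-6.3, 0.2, -28.5]
width: 0.258
```

Run:
```python
from h import *
st=arm.observe();print(st['clock'],st['position'],st['force'],st['ft_torque'],st['width'])
im,d=optics.get_image('side')
cv2.imwrite('pics/d8.png',cv2.resize(im[170:270,280:420,::-1],None,fx=5,fy=5))
im,d=optics.get_image('scene')
cv2.imwrite('pics/s8c.png',cv2.resize(im[150:270,240:400,::-1],None,fx=4,fy=4))
```

```text
12.55 [ 0.576  -0.0656  0.0986] [ -6.3059   0.1601 -28.4575] [ 0.0499  0.4732 -0.0387] 0.25783088981483215
```

View pics/d8.png

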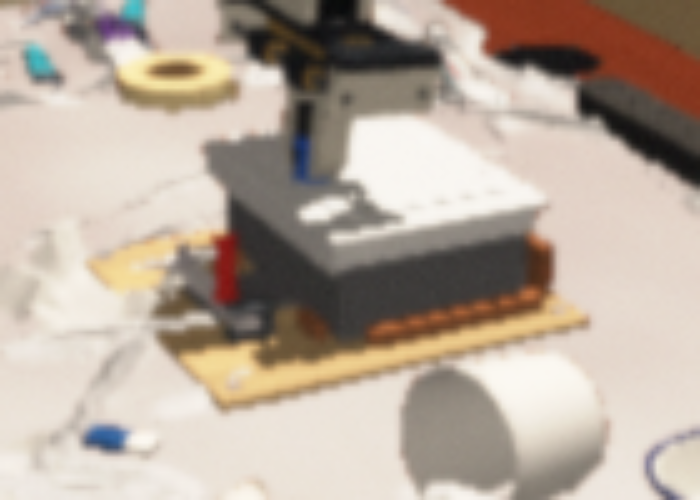

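View pics/s8c.png

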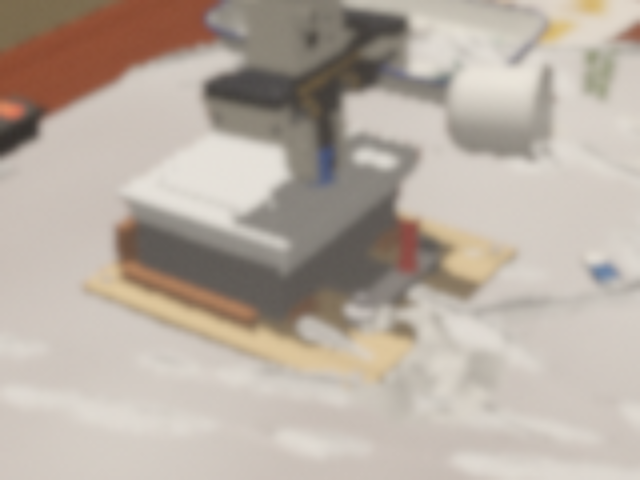

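```bash
cat >> h.py <<'E'
def lidangle(name='wrist',tag='x'):
    st=arm.observe();im,d=optics.get_image(name);save(name+tag,im)
    v,u=np.mgrid[20:210:6,150:500:8] if name=='wrist' else np.mgrid[170:240:2,260:400:2]
    u=u.ravel();v=v.ravel();P=bydepth(name,np.c_[u,v],d,st);ok=d[v,u]>0
    yaw=np.radians(3.4);bx=np.array([np.cos(yaw),np.sin(yaw),0]);by=np.array([-bx[1],bx[0],0])
    h=np.array([.5787,-.065,0])+.121*bx
    X=(P-h)@bx;Y=(P-h)@by;Z=P[:,2]
    ok&=(X<0)&(X>-.155)&(abs(Y)<.085)&(Z>.08)&(Z<.13)
    for _ in range(5):
        A=np.c_[X,Y,np.ones_like(X)];s=np.linalg.lstsq(A[ok],Z[ok],rcond=None)[0];ok&=abs(A@s-Z)<.006
    print(name,st['clock'],'n',ok.sum(),'slope',s,'tilt',np.arctan(-s[0]),'z at hinge',s[2],'Xrange',X[ok].min(),X[ok].max())
    print(st['position'],st['force'],st['width'])
E
python3 - <<'E'
from h import *
lidangle('wrist','9');lidangle('scene','9')
E
```

```text
wrist 12.65 n 1402 slope [-0.0173 -0.002   0.0919] tilt 0.017326294602746182 z at hinge 0.09194791509180246 Xrange -0.10107147230121291 -0.01892810423162699
[ 0.5764 -0.0655  0.0992] [ -5.8267   0.0838 -19.7185] 0.2581823854725109
scene 12.7 n 188 slope [-0.038   0.0001  0.0907] tilt 0.03793492063487596 z at hinge 0.09072888845157785 Xrange -0.1540373857532556 -0.00022659049786007094
[ 0.5771 -0.0655  0.0997] [ -2.3435  -1.575  -14.7082] 0.25978802832634623
```

View pics/wrist9.png

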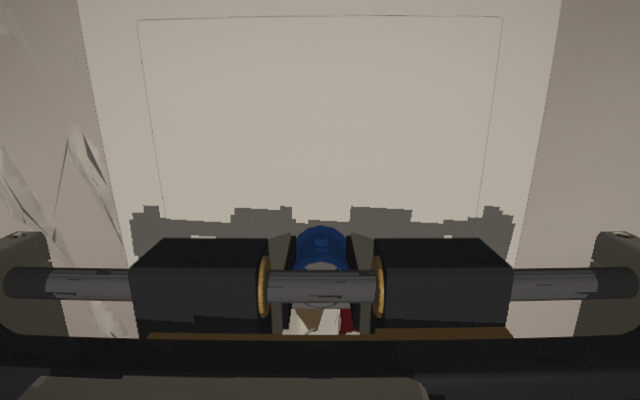

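Request:
{"api": "send_rows", "payload": {"rows": [[[0, 0, 0, 0, 0, 0, 0], [-1.2, 0.2, 0, 0, 0, -0.5, 0], [-2.4, 0.3, 0, 0, 0, -1, 0], [-3.6, 0.5, 0, 0, 0, -1.7, 0], [-4.8, 0.7, 0, 0, 0, -2.3, 0], [-6, 0.9, 0, 0, 0, -2.8, 0], [-7.2, 1.1, 0, 0, 0, -3.4, 0], [-7.2, 1.1, 0, 0, 0, -3.4, 0]]], "grip_force": 58}}

```text
clock: 13.55
position: [0.5822, -0.0651, 0.1097]
ee_rot: [1.094, 1.335, -1.27]
force: [-5.1, -1.2, 1.2]
width: 0.256
```

Run:
```python
from h import *
lidangle('wrist','10');lidangle('scene','10')
im=cv2.imread('pics/scene10.png')
cv2.imwrite('pics/s10c.png',cv2.resize(im[150:270,240:400],None,fx=4,fy=4))
```

```text
wrist 13.55 n 1400 slope [-0.1426 -0.0006  0.0881] tilt 0.14163841856037845 z at hinge 0.08814193142750232 Xrange -0.09609537510117508 -0.01282076165626733
[ 0.5822 -0.0651  0.1097] [-5.1228 -1.2476  1.2137] 0.25620313418810126
scene 13.6 n 199 slope [-0.1308  0.0027  0.0893] tilt 0.1300491075931858 z at hinge 0.08925522821810045 Xrange -0.15489020460170191 -0.0013673999519782638
[ 0.5822 -0.0651  0.1096] [-4.4456 -1.2276  1.0237] 0.2532402075957768
```

View pics/s10c.png

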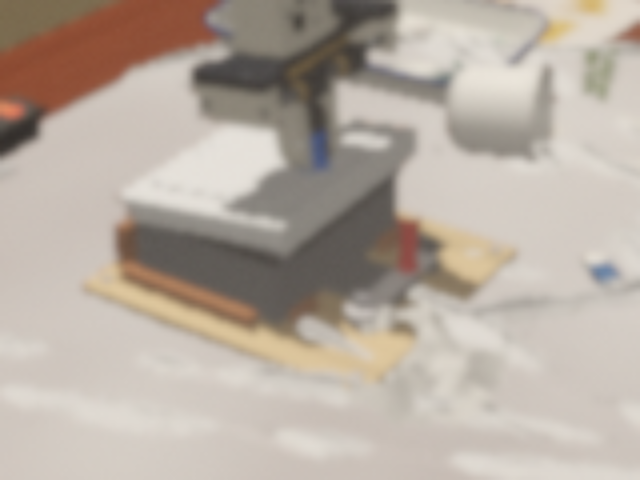

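The seal has let go and the lid is open about 0.135 rad, with no sign that the box has moved. I'll raise it a bit more, to about 0.2 rad.

Request:
{"api": "send_rows", "payload": {"rows": [[[-1.2, 0.2, 0, 0, 0, -0.5, 0], [-2.4, 0.3, 0, 0, 0, -1, 0], [-3.6, 0.6, 0, 0, 0, -1.7, 0], [-4.8, 0.8, 0, 0, 0, -2.3, 0], [-6, 1.1, 0, 0, 0, -2.9, 0], [-7.2, 1.3, 0, 0, 0, -3.5, 0], [-7.2, 1.3, 0, 0, 0, -3.5, 0], [-7.2, 1.3, 0, 0, 0, -3.5, 0]]]}}

```text
clock: 14.45
position: [0.5842, -0.0649, 0.1164]
ee_rot: [1.06, 1.378, -1.315]
force: [-5.1, -2.1, 0.9]
width: 0.252
```

Run:
```python
from h import *
lidangle('wrist','11');lidangle('scene','11')
im=cv2.imread('pics/scene11.png')
cv2.imwrite('pics/s11c.png',cv2.resize(im[150:270,240:400],None,fx=4,fy=4))
im,d=optics.get_image('side')
cv2.imwrite('pics/d11.png',cv2.resize(im[170:270,280:420,::-1],None,fx=5,fy=5))
```

```text
wrist 14.45 n 1400 slope [-0.2009 -0.0007  0.0883] tilt 0.1982362466504381 z at hinge 0.08828360257654855 Xrange -0.0945103188824103 -0.012372664237490066
[ 0.5842 -0.0649  0.1164] [-5.0848 -2.125   0.8958] 0.2517922115029209
scene 14.5 n 190 slope [-0.1878  0.0022  0.0897] tilt 0.18560399600302904 z at hinge 0.08968690523187911 Xrange -0.15331057589103586 -0.0004542705637826683
[ 0.5842 -0.0649  0.1164] [-4.329  -1.3227  1.2292] 0.2531722532293384
```

View pics/s11c.png

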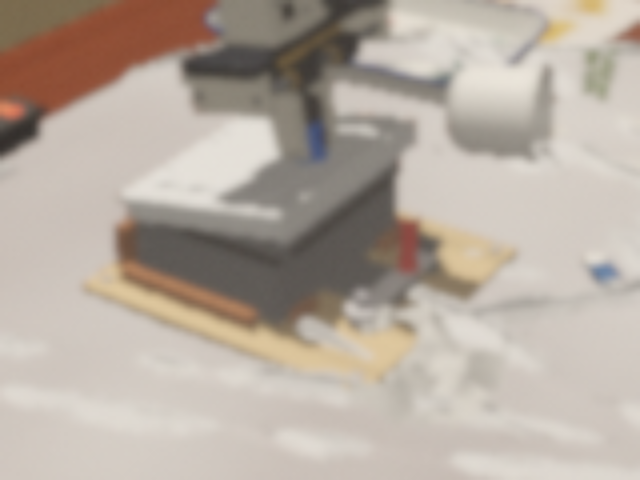

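View pics/d11.png

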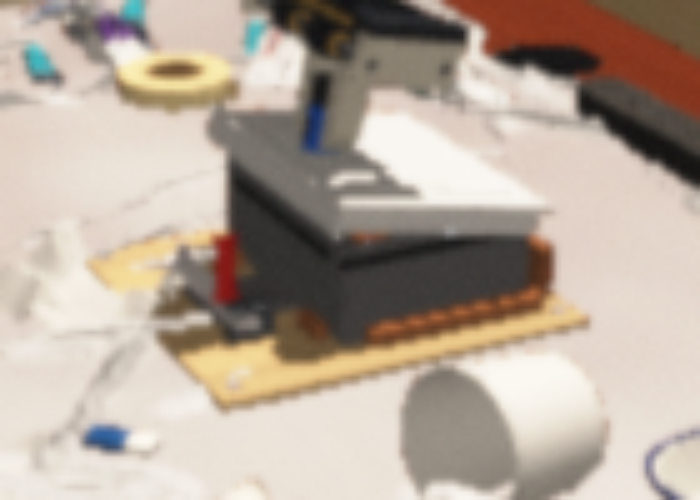

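The lid is open about 0.19 rad and still gripped. The box sits level and the latch is in its keeper, so I'm handing in.

Run:
```python
from h import *
print(arm.sign_off());st=arm.observe();print(st['clock'],st['position'],st['force'],st['width'])
```

```text
the job is handed in; nothing more can be done
None
the job is handed in; nothing more can be done
```

I closed the latch, broke the lid's seal, and handed the job in at about 14.6 s with the gripper still holding the lid ajar. `sign_off()` reports no verdict, so the results below rest on my own last checks.

- **Latch:** I gripped the red peg and swung it along its arc until I felt the stop, at about 12 N. Seen from above afterwards, the arm was parallel to the board's front edge with its tip in the keeper. The last side view still showed it there.
- **Lid:** I pulled the blue knob up along the hinge arc with a 45 N grip, raised to 58 N after the first pull. The last depth fits gave an opening of 0.198 rad (wrist camera) and 0.186 rad (scene camera), about 30 mm at the front edge. The knob was still gripped at about 23 mm width and the lid was not moving.
- **Box and other things:** The box looked level on its board, and nothing else on the desk appeared to have moved. I judged both by eye.

**Disagreements:**
- **Stop position:** at the stop the tool read about 6 mm further on than the latch position I had worked out. I put this down to the arm giving slightly under load.
- **Pull force:** the wrist showed about 28 N, above the stated 15–21 N peak, and the grip width opened by about 0.5 mm. That may have been a small slip of the pads, but the lid followed.

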